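# Unlock a bike-trailer coupler and hold its tongue up off the ball

## Robot

A 7-joint arm with a two-finger parallel gripper is mounted at the origin on the work surface. World frame = base frame: x ahead of the robot, y to its left, z up, the work surface at z = 0. Lengths are in m, angles in rad, forces in N, time in s.
With the tool pointing down it reaches from about 0.425 to 0.95 m from the base axis. Payload 4.7 kg.
Tool frame: the origin (TCP) lies on the centre line of the jaws, within the pads' length; the fingertips stand robot.nose_length ahead of it and the grasp point (between the pads) lies 8 mm behind it (robot.nose_length is the distance from the TCP to the fingertips, in m); z points along the fingers, y is the line along which they close (so a half turn about z gives the same grasp; the last joint's range is limited). The gripper opens to 85 mm and grips with 20 to 120 N. Pads are 22 mm wide; open, the fingers measure 114 mm over their backs; the gripper's body (76 mm by 85 mm) begins 54 mm behind the grasp point. The pads swing forward as they close: fully open they stand 13 mm farther back than shut.
Start: joints at [-1.295, 0.469, -0.049, 1.532, 0.024, 1.141, -0.082], TCP at [0.203, 0.644, 0.203] pointing down, gripper open.
Joint ranges: [-2.59, 2.59], [-0.33, 1.99], [-1.39, 1.29], [0.1, 2.45], [-1.04, 4.18], [0.21, 1.99], [-2.66, 2.66]. Speed limits (rad/s): [2.57, 2.57, 3.14, 3.14, 3.14, 3.14, 3.14].

## Interface

Orientations are given as [roll, pitch, yaw] about the fixed x, y, z axes, in that order (R = Rz(yaw) Ry(pitch) Rx(roll)).
In Python, from plant import robot gives the robot as it stands. Calls block until the motion is done:
- robot.goto(position, orientation): joint-space move of the TCP to a pose.
- robot.move_straight(position, vel=0.15, attitude=None, contact_N=None): straight line of the TCP; attitude=None keeps the orientation; vel is the mean speed in m/s. With contact_N (N) it stops when the force on the tool has changed by that much, and returns True; else False.
- robot.move_joints(angles): joint-space move.
- robot.grip(opening, strength=None): opening from 0.0 (shut) to 1.0 (fully open); strength is the grip in N (None keeps the last); returns when the fingers have stopped.
- robot.sleep(seconds).
- robot.inverse_kinematics(position, orientation): joint angles nearest the present ones, or None.
- robot.sense(): the state.
- robot.grab_frame(name): name is "scene" or "top" or "wrist"; returns a dict with "image" (420x560x3 uint8, red, green, blue), "range_z" (420x560 float32, m along the optical axis (not along the pixel's ray), 0 where there is no reading), "fx", "fy", "cx", "cy" (pixels), "dist_coeffs" ([k1, k2, p1, p2, k3] as OpenCV has them; the pictures are not rectified), "R" (3x3) and "t" (3): a world point X has camera coordinates R X + t. Camera axes: x right, y down, z forward; pixel columns grow to the right and rows downward; lengths in m; the calibration is good to about 2 mm. A picture is of the moment at which its call begins.
A pose or a line that the arm cannot do raises robot.IKError and nothing moves.
- robot.close_job(): hands the job in; it is judged then, once.
The state is a dict: "t": time; "joint_pos": joint angles; "joint_velocities": joint speeds; "effort": joint torques, N m; "tcp_pos": TCP position; "tcp_rot": TCP orientation; "wrist_force": force on the tool from outside, world axes, zero at the start; "torque": the same for the moment, N m; "opening": opening from 0.0 (shut) to 1.0 (fully open); "gripper_force": force on a finger pad.
Only numpy, scipy, OpenCV 4.12 (cv2) and the standard library are available. Lean on these libraries where they do the work, as an engineer would, in place of code of your own. Each camera call takes 0.05 s, during which the arm holds its last target. There are 200 camera calls.

## Task

The trailer tongue on the bench fixture has to come off its ball: draw the safety pin straight up out of the coupler and hang it by its eye well down on the empty hook. Then, while the coupler still sits on the ball, squeeze the sprung latch grip all the way over towards the fixed grip beside it, lift the tongue straight up off the ball with that same squeeze, and finish while holding it still and level about 10 cm above the ball. Do not drop the pin or the tongue, and leave the other things on the bench where they are.

Things in the scene. Friction and masses are not known exactly. Their poses are not given: they have to be found in the camera images.
- fixture: Fixed bench fixture: steel base plate 330 x 96 x 10 mm (x, y, z), ball mount near its +x end, saddle for the tongue's tube near its -x end. Origin: centre of the plate's underside, on the bench; x runs from saddle to ball, z up.
- ball (a point): Centre of the steel hitch ball, 32 mm in diameter on a 10 mm neck and a 36 mm square pillar; 95 mm above the bench, at (110, 0, 95) mm in the fixture's frame. The ball is turned flat 8 mm under its centre, where the latch's lip catches.
- tongue: Loose trailer tongue stub, 278 mm long, 0.65 kg +-20%. Origin: centre of the ball socket (at the ball's centre while coupled); x along the tongue to its nose, z up. Round socket 46 mm across, 1 mm clear of the ball; coupler body back to x = -130 mm, 40 mm wide, top at z = 21; then a 30 mm square tube to x = -255, lying in the saddle (x = -220, cheeks 12 mm high). Centre of mass: x = -70 +-10 mm.
- fixed_grip (a point): Centre of the outer face (towards the tongue's +y) of the fixed aluminium grip, an upright plate on the coupler 30 mm long (x), 6 mm thick, its top 20 mm above this point, at (-61, 19, 46) mm in the tongue's frame. Below, fingertips beside it can reach down to z = 23 mm in the tongue's frame, where the coupler body begins.
- latch_grip (a point): Centre of the outer face (towards the tongue's -y) of the steel latch grip, a like upright plate facing the fixed grip across the tongue, at (-61, -32, 46) mm in the tongue's frame at rest; it moves with the latch. Over both outer faces: 51 mm at rest, 38 mm with the latch pulled home (then centred on the tongue's y = 0).
- latch (a joint): Travel of the sprung latch in m: 0 at rest (locked, its lip under the ball), 0.013 at its stop; it moves along the tongue's +y, the latch grip towards the fixed grip. Spring: 5 N at rest, 10 N at the stop. The ball is free from 0.011. With the pin in it moves only 2 to 4 mm. One gripper closing over the outer faces of both grips pulls it home and can then carry the tongue.
- pin: Loose steel safety pin, about 90 g. Origin: on the shank's axis at the underside of its plate; z up, x away from the eye. Shank 8 mm in diameter, 36 mm down from the origin; plate 5 mm thick, 22 mm wide; over the shank an upright flat finger grip 12 mm (y) x 24 mm (x), z = 5 to 37 mm. At first in the coupler's hole (tongue's x = -113, y = 0, plate underside at z = 27), eye to the rear +-0.4 rad.
- pin_eye (a point): Centre of the pin's eye: a round hole 16 mm in diameter (ring 30 mm outside, 5 mm thick, hole axis along the pin's z), at (-38, 0, 2.5) mm in the pin's frame.
- hook_free: Fixed welded hook stand with nothing on it: base plate 110 x 90 x 10 mm; an 8 mm round bar rises from x = 10 mm to 104 mm above the bench, runs level to x = -60 mm and there turns straight up as the hook. Origin on the bench, z up. A second, like stand carries a sprocket; which stands where varies.
- hook_seat (a point): On the axis of the empty hook's upturned end, at (-60, 0, 107) mm in the stand's frame: top of the 20 mm stop washer on which the eye comes to rest. The upturned end, 8 mm in diameter, rises 33 mm above it. A pin let go there leans over on its eye and stays on the hook.
- hook_tip (a point): Rounded top of the empty hook's upturned end, 33 mm above the seat.
- hook_used: The other fixed hook stand, of the same shape, with the sprocket on its hook.
- sprocket: Bystander: steel sprocket, 60 mm in diameter, 6 mm thick, on the other stand's hook.
- spray_can: Bystander: standing spray can, 64 mm in diameter, 190 mm high.
- glass_bottle: Bystander: standing green glass bottle, 66 mm in diameter, 220 mm high.
- tape_roll: Bystander: roll of paper tape lying flat beyond the fixture, 90 mm in diameter, 25 mm high.
- wrench: Bystander: wrench, 160 mm long, lying on the bench on the robot's side of the fixture.
- screwdriver: Bystander: screwdriver, 190 mm long, lying on the bench.
- wire_brush: Bystander: brush with a wooden handle, 200 mm long, lying on the bench.
Not all that is in view belongs to the job. What is shaped like the pin but blue or purple is not meant.

How it is judged:
By the outcome, as a careful person would: the job done as asked, in the order asked, and still so for the second after the job is handed in, while the arm keeps its last pose, push and grip.
It also fails if it takes over 58 s, if anything falls off the work surface, if the arm or the gripper's body presses on something with over 40 N, if the wrist force passes 120 N, or if a joint passes its speed limit or range.

## Working session

There is one attempt and no reset: what is moved stays moved. The work goes in short steps, each a Python script; the robot and the scene stay as the last script left them, time stands still between calls to the robot, and variables do not carry over. Pictures are saved under pics/ and viewed, at most 10 in all, crops included, and the job is handed in when it is done.

```bash
mkdir -p pics; ls
cat > h.py <<'E'
import numpy as np, cv2, pickle
from plant import robot
def grab(n,tag):
    f=robot.grab_frame(n); pickle.dump(f,open(f'pics/{tag}.pkl','wb'))
    cv2.imwrite(f'pics/{tag}.png',f['image'][:,:,::-1]); return f
def load(tag): return pickle.load(open(f'pics/{tag}.pkl','rb'))
def K(f): return np.array([[f['fx'],0,f['cx']],[0,f['fy'],f['cy']],[0,0,1.]])
def ray(f,u,v):
    p=cv2.undistortPoints(np.array([[[u,v]]],float),K(f),np.array(f['dist_coeffs'],float))[0,0]
    return np.array([p[0],p[1],1.])
def px(f,u,v,r=1):   # world point by depth
    z=f['range_z'][int(v)-r:int(v)+r+1,int(u)-r:int(u)+r+1]; z=np.median(z[z>0])
    return np.array(f['R']).T@(ray(f,u,v)*z-np.array(f['t']))
def pz(f,u,v,h):     # world point at height h
    R=np.array(f['R']);c=-R.T@np.array(f['t']);d=R.T@ray(f,u,v)
    return c+d*(h-c[2])/d[2]
def proj(f,X):
    R=np.array(f['R']);rv=cv2.Rodrigues(R)[0]
    return cv2.projectPoints(np.atleast_2d(np.array(X,float)),rv,np.array(f['t'],float),K(f),np.array(f['dist_coeffs'],float))[0][:,0]
def cloud(f):
    v,u=np.mgrid[:420,:560];z=f['range_z']
    p=cv2.undistortPoints(np.stack([u.ravel(),v.ravel()],1)[:,None].astype(float),K(f),np.array(f['dist_coeffs'],float))[:,0]
    P=np.c_[p,np.ones(len(p))]*z.reshape(-1,1)
    W=(P-np.array(f['t']))@np.array(f['R']); W[z.ravel()<=0]=np.nan
    return W.reshape(420,560,3)
def crop(f,x0,y0,x1,y1,s,name):
    cv2.imwrite(f'pics/{name}.png',cv2.resize(f['image'][y0:y1,x0:x1,::-1],None,fx=s,fy=s,interpolation=cv2.INTER_CUBIC))
E
python3 - <<'E'
from h import *
a=grab('top','top0');b=grab('scene','scene0')
print(robot.nose_length,robot.sense())
for f in(a,b):print(-np.array(f['R']).T@f['t'],f['fx'])
E
```

```text
pics
0.011 {'t': 0.1, 'joint_pos': array([-1.2948901 ,  0.4693799 , -0.04856458,  1.53357579,  0.02411826,
        1.14100358, -0.08234266]), 'joint_velocities': array([ 0.00107786, -0.00297126, -0.00068873, -0.00442868,  0.00097179,
       -0.00025758, -0.00047127]), 'effort': array([ 3.07796799e-04, -5.11515248e+01, -4.70643234e-02, -2.38390106e+01,
        1.07620066e-02,  4.38545583e-03, -6.41430290e-06]), 'tcp_pos': array([0.20241188, 0.64333219, 0.20185287]), 'tcp_rot': array([-3.13981444e+00,  9.25232698e-05,  2.83675342e+00]), 'wrist_force': array([ 0.72985283,  0.43054205, -0.17836934]), 'torque': array([ 0.01840099, -0.00266758, -0.01317108]), 'gripper_force': 0.0, 'opening': 0.9982375132923167}
[0.30394232 0.02839664 1.3589668 ] 412.21207472501777
[ 1.02451172 -0.52447707  1.27418793] 537.2890163847931
```

View pics/top0.png

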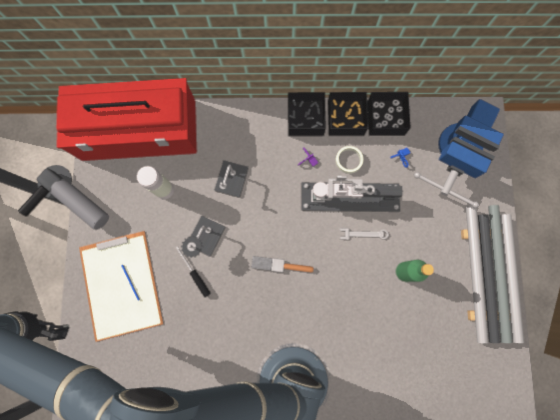

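View pics/scene0.png

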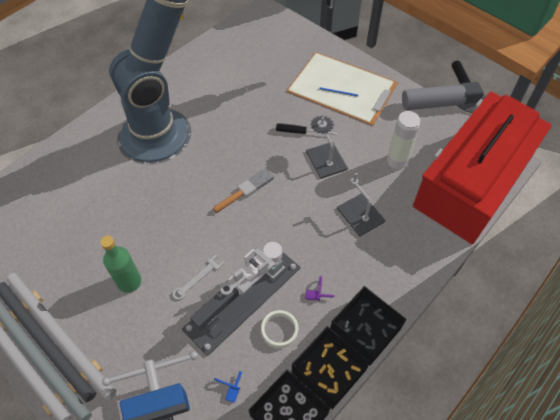

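Top view: the pin candidates are the grey one on the coupler (370,189), the purple (309,158) and the blue (402,156). I choose the grey one. The sprocket stand is at (206,237) and the empty stand at (232,180). Next I take enlarged crops.

Run:
```python
from h import *
a=load('top0');b=load('scene0')
A=lambda f,x0,y0,x1,y1,s:cv2.resize(f['image'][y0:y1,x0:x1,::-1],None,fx=s,fy=s,interpolation=cv2.INTER_CUBIC)
cv2.imwrite('pics/c1.png',np.vstack([A(a,290,165,410,220,6.6)[:,:792],A(a,205,150,275,185,6.6)[:230,:]if 0 else np.hstack([A(a,210,155,270,205,4.6),A(b,300,165,400,235,3.3)[:230]]+[np.zeros((230,0,3),np.uint8)])[:, :792] if 0 else np.zeros((0,792,3),np.uint8)]))
cv2.imwrite('pics/c1.png',A(a,290,165,410,220,6.6))
l=A(a,205,155,275,215,6);r=A(b,300,165,390,245,4.5)[:360];l=l[:360]
cv2.imwrite('pics/c2.png',np.hstack([l[:,:395],r[:,:405]]))
for f in(a,b):
  W=cloud(f); m=(W[...,2]>.004)
  Z=W[...,2]
  for n,(x0,y0,x1,y1) in {'hook':(205,155,275,215),'fix':(290,165,410,220)}.items() if f is a else []:
    print(n,np.nanmax(Z[y0:y1,x0:x1]))
print([ (p,px(a,*p).round(3)) for p in [(305,208),(398,207),(305,186),(398,186),(370,189),(320,190)]])
W=cloud(b);print([(p,px(b,*p).round(3)) for p in [(297,267),(273,251),(364,216),(355,180)]])
```

```text
hook 0.14121982128622138
fix 0.1643654569007504
[((305, 208), array([ 0.547, -0.045,  0.01 ])), ((398, 207), array([ 0.549, -0.354,  0.011])), ((305, 186), array([ 0.621, -0.045,  0.016])), ((398, 186), array([ 0.597, -0.33 ,  0.109])), ((370, 189), array([ 0.588, -0.242,  0.111])), ((320, 190), array([ 0.585, -0.086,  0.114]))]
[((297, 267), array([ 0.636, -0.037,  0.01 ])), ((273, 251), array([ 0.596, -0.085,  0.115])), ((364, 216), array([0.671, 0.198, 0.024])), ((355, 180), array([0.608, 0.221, 0.11 ]))]
```

View pics/c1.png

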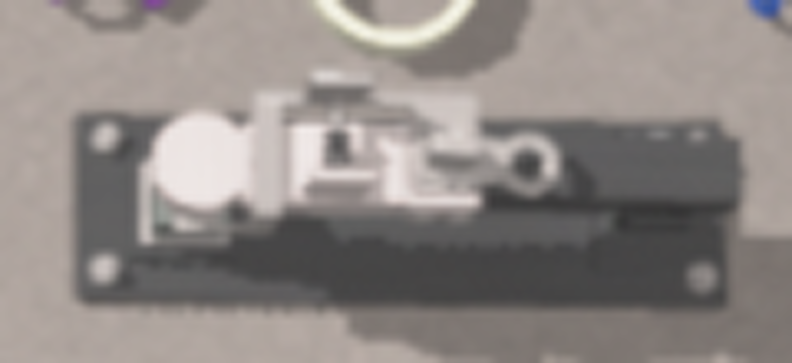

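View pics/c2.png

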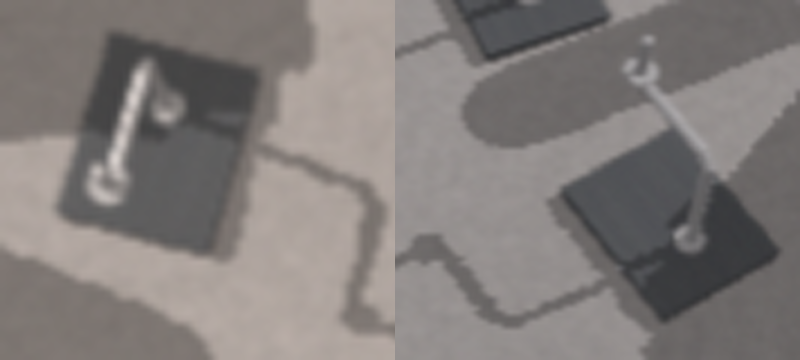

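Run:
```python
from h import *
a=load('top0');b=load('scene0')
c=lambda x,y:(290+x/6.6-.42,165+y/6.6-.42)
print('plate',[pz(a,*c(*p),.01).round(4) for p in [(78,116),(78,302),(725,305)]])
print('socket',pz(a,*c(200,160),.116).round(4),'eye',pz(a,*c(528,163),.127).round(4),'pingrip',pz(a,*c(455,155),.159).round(4))
h=lambda x,y:(205+x/6-.42,155+y/6-.42)
print('washer',pz(a,*h(105,183),.107).round(4),'bend',pz(a,*h(146,68),.104).round(4),'post',pz(a,*h(165,108),.012).round(4))
print('plate',[pz(a,*h(*p),.01).round(4) for p in [(110,33),(262,70),(218,258),(60,212)]])
s=lambda x,y:(300+(x-395)/4.5-.4,165+y/4.5-.4)
print('scene washer',pz(b,*s(640,71),.107).round(4),'tip',pz(b,*s(648,42),.14).round(4))
print('can',pz(a,148,175,.19).round(3),'sprk',pz(a,192,246,.11).round(3),'bottle',pz(a,428,270,.22).round(3))
# cloud of pin & grips from top and scene
for f in(a,b):
  W=cloud(f).reshape(-1,3)
  m=(abs(W[:,0]-.59)<.08)&(W[:,1]<0)&(W[:,1]>-.38)
  for z0,z1 in((.150,.168),(.120,.135)):
    P=W[m&(W[:,2]>z0)&(W[:,2]<z1)]
    print(z0,len(P),P[np.argsort(P[:,1])][::max(1,len(P)//14)].round(3).tolist())
```

```text
plate [array([ 0.6353, -0.0339,  0.01  ]), array([ 0.5391, -0.0327,  0.01  ]), array([ 0.5361, -0.3583,  0.01  ])]
socket [ 0.5878 -0.0858  0.116 ] eye [ 0.5832 -0.2369  0.127 ] pingrip [ 0.5798 -0.1972  0.159 ]
washer [0.6033 0.2181 0.107 ] bend [0.666  0.1984 0.104 ] post [0.6691 0.1997 0.012 ]
plate [array([0.7137, 0.2319, 0.01  ]), array([0.6916, 0.1455, 0.01  ]), array([0.5833, 0.1689, 0.01  ]), array([0.61  , 0.2577, 0.01  ])]
scene washer [0.6061 0.2201 0.107 ] tip [0.6084 0.2185 0.14  ]
can [0.615 0.424 0.19 ] sprk [0.413 0.305 0.11 ] bottle [ 0.335 -0.367  0.22 ]
0.15 83 [[0.584, -0.212, 0.155], [0.585, -0.209, 0.152], [0.584, -0.206, 0.155], [0.587, -0.202, 0.157], [0.583, -0.199, 0.158], [0.589, -0.196, 0.161], [0.584, -0.191, 0.155], [0.614, -0.164, 0.158], [0.614, -0.161, 0.161], [0.616, -0.157, 0.163], [0.617, -0.155, 0.16], [0.614, -0.152, 0.157], [0.617, -0.149, 0.159], [0.617, -0.146, 0.161], [0.616, -0.143, 0.162], [0.568, -0.139, 0.158], [0.572, -0.136, 0.157]]
0.12 238 [[0.578, -0.248, 0.124], [0.594, -0.239, 0.125], [0.572, -0.229, 0.124], [0.579, -0.221, 0.121],
[... 297 characters left out ...]
, [0.594, -0.202, 0.155], [0.596, -0.198, 0.157], [0.596, -0.194, 0.152], [0.598, -0.19, 0.153], [0.62, -0.16, 0.162], [0.621, -0.157, 0.163], [0.621, -0.154, 0.163], [0.576, -0.151, 0.164], [0.62, -0.147, 0.162], [0.624, -0.144, 0.153], [0.623, -0.14, 0.152], [0.576, -0.138, 0.161], [0.624, -0.134, 0.154], [0.62, -0.13, 0.158]]
0.12 487 [[0.585, -0.248, 0.129], [0.598, -0.235, 0.128], [0.597, -0.225, 0.126], [0.598, -0.216, 0.125], [0.588, -0.209, 0.127], [0.613, -0.204, 0.122], [0.602, -0.196, 0.126], [0.604, -0.189, 0.123], [0.619, -0.178, 0.123], [0.582, -0.156, 0.124], [0.597, -0.147, 0.131], [0.623, -0.134, 0.133], [0.587, -0.118, 0.123], [0.596, -0.113, 0.122], [0.568, -0.108, 0.121]]
```

Run:
```python
from h import *
for y in (-90,90):
  for p in ([.587,-.198,.30],[.587,-.198,.14],[.588,-.146,.25]):
    q=robot.inverse_kinematics(p,[np.pi,0,np.radians(y)]);print('pin',y,p,None if q is None else np.round(q,2))
  for d in (0,45,75):
    an=np.radians(90+d);p=np.array([.605,.219,.14])+.038*np.array([np.cos(an),np.sin(an),0])
    q=robot.inverse_kinematics(p,[np.pi,0,np.radians(y+d)]);print('hook',y,d,None if q is None else np.round(q,2))
robot.goto([.50,.0,.33],[np.pi,0,np.pi/2])
robot.goto([.587,-.198,.27],[np.pi,0,np.pi/2])
f=grab('wrist','w1');s=robot.sense();print(s['t'],s['joint_pos'].round(2),-np.array(f['R']).T@f['t'],f['fx'])
cv2.imwrite('pics/w1b.png',cv2.resize(f['image'][:,:,::-1],(800,600)))
```

```text
pin -90 [0.587, -0.198, 0.3] [-0.49  0.48  1.12  1.58 -0.44  1.35 -2.47]
pin -90 [0.587, -0.198, 0.14] [-0.47  0.68  1.11  1.78 -0.68  1.12 -2.27]
pin -90 [0.588, -0.146, 0.25] [-0.59  0.5   1.12  1.69 -0.47  1.25 -2.51]
hook -90 0 [-0.28  0.51 -0.26  1.63  0.15  1.02  2.55]
hook -90 45 [-1.19  0.7   1.11  1.76 -0.69  1.13 -2.21]
hook -90 75 [-0.96  0.5   0.7   1.79 -0.38  0.99 -1.94]
pin 90 [0.587, -0.198, 0.3] [-0.42  0.42  0.97  1.58 -0.36  1.33  0.59]
pin 90 [0.587, -0.198, 0.14] [-0.41  0.61  0.98  1.78 -0.58  1.07  0.78]
pin 90 [0.588, -0.146, 0.25] [-0.45  0.4   0.85  1.68 -0.32  1.2   0.48]
hook 90 0 [-0.74  0.51  0.39  1.66 -0.22  1.01 -0.28]
hook 90 45 [-0.64  0.45  0.23  1.73 -0.12  0.97  0.42]
hook 90 75 [-0.56  0.43  0.15  1.76 -0.07  0.96  0.92]
3.6 [-0.34  0.41  0.83  1.62 -0.32  1.25  0.55] [ 0.58681889 -0.11742109  0.44018451] 343.53742170702697
```

View pics/w1b.png

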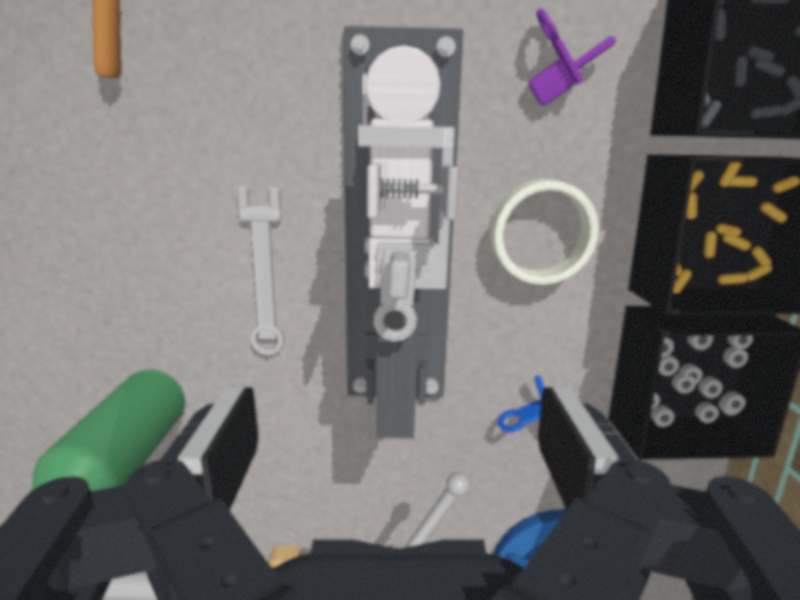

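Wrist view (800x600): the grey pin's grip is at (399,274) and its eye at (396,320). The socket is at (403,86), the fixed grip at (373,190) and the latch grip at (451,190). This is the right pin, seated in the coupler.

Run:
```python
from h import *
f=load('w1');g=lambda u,v,h:pz(f,u*.7,v*.7,h).round(4)
print('eye',g(395.5,320.5,.127),'socket',g(403,86,.116))
print('plate',g(345,28,.01),g(462,28,.01),g(348,397,.01),g(443,397,.01))
print('fixed top',g(373,165,.161),g(373,216,.161),'latch',g(451,168,.161),g(451,218,.161))
W=cloud(f).reshape(-1,3);m=(abs(W[:,0]-.588)<.02)&(abs(W[:,1]+.199)<.022)&(W[:,2]>.148)
P=W[m];print(len(P),P.mean(0),P.min(0),P.max(0),cv2.minAreaRect(P[:,:2].astype(np.float32)*1000))
m=(abs(W[:,0]-.588)<.05)&(abs(W[:,1]+.146)<.03)&(W[:,2]>.148);P=W[m]
for s in(-1,1):
  Q=P[(P[:,0]-.59)*s>0];print(len(Q),Q.mean(0).round(4),np.percentile(Q,[3,97],axis=0).round(4).tolist())
crop(f,215,120,345,260,4.2,'w1c')
```

```text
eye [ 0.5855 -0.2354  0.127 ] socket [ 0.5898 -0.0859  0.116 ]
plate [ 0.5446 -0.0324  0.01  ] [ 0.6374 -0.0321  0.01  ] [ 0.5381 -0.3604  0.01  ] [ 0.632  -0.3601  0.01  ]
fixed top [ 0.5731 -0.1311  0.161 ] [ 0.5727 -0.1592  0.161 ] latch [ 0.6162 -0.1325  0.161 ] [ 0.6171 -0.1602  0.161 ]
6998 [ 0.58789299 -0.18512538  0.36668814] [ 0.56800568 -0.21071947  0.14914569] [ 0.60799464 -0.17701512  0.39015141] ((587.9972534179688, -193.8703155517578), (33.69805145263672, 39.98952102661133), 89.97850799560547)
286 [ 0.5726 -0.1465  0.1656] [[0.5694, -0.1602, 0.1565], [0.5752, -0.1316, 0.1611]]
329 [ 0.6163 -0.1477  0.1691] [[0.6017, -0.1756, 0.1503], [0.6201, -0.1328, 0.3905]]
```

View pics/w1c.png

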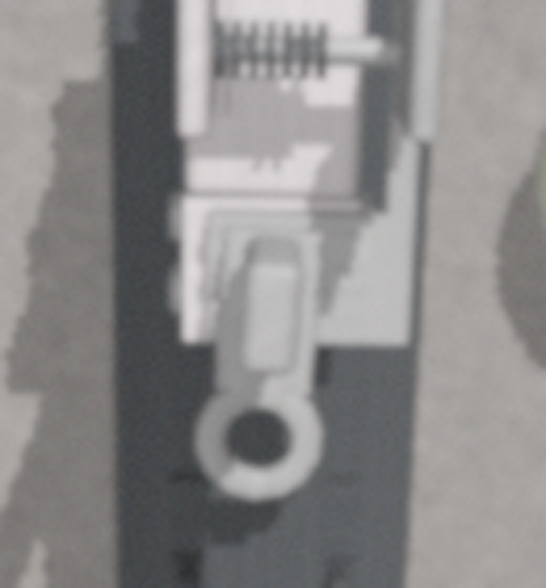

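Run:
```python
from h import *
f=load('w1');g=lambda x,y,h:pz(f,215+x/4.2-.4,120+y/4.2-.4,h)
p=g(271,317,.159);e=g(258,437,.127);d=p-e
W=cloud(f).reshape(-1,3);P=W[(abs(W[:,0]-p[0])<.012)&(abs(W[:,1]-p[1])<.016)&(W[:,2]>.150)&(W[:,2]<.17)]
print(p,e,np.hypot(*d[:2]),np.degrees(np.arctan2(d[1],d[0])),len(P),P.mean(0),np.percentile(P,[3,97],axis=0))
```

```text
[ 0.58751008 -0.19678102  0.159     ] [ 0.58467483 -0.23467146  0.127     ] 0.03799636865255591 85.72068279446933 375 [ 0.58751061 -0.19712355  0.15719317] [[ 0.58224642 -0.208649    0.15386209]
 [ 0.59333353 -0.18665261  0.15894136]]
```

Run:
```python
from h import *
o=[np.pi,0,np.radians(85.7)]
robot.grip(.6)
robot.move_straight([.5875,-.197,.19],vel=.2,attitude=o)
print(robot.move_straight([.5875,-.197,.142],vel=.06,contact_N=8))
s=robot.sense();print(s['t'],s['tcp_pos'],s['wrist_force'])
robot.grip(0,50);s=robot.sense();print(s['t'],s['opening'],s['gripper_force'],s['wrist_force'],s['tcp_pos'])
b=s['tcp_pos']
for z in(.012,.048,.10):
  print(robot.move_straight([b[0],b[1],b[2]+z],vel=.06 if z<.05 else .12,contact_N=15));s=robot.sense();print(s['t'],s['opening'],s['gripper_force'],s['wrist_force'],s['tcp_pos'])
grab('scene','s2');grab('wrist','w2')
f=load('w2');l=cv2.resize(f['image'][:,:,::-1],(440,330));g=load('s2');r=cv2.resize(g['image'][180:300,180:340,::-1],(360,270));r=np.vstack([r,np.zeros((60,360,3),np.uint8)])
cv2.imwrite('pics/v2.png',np.hstack([l,r]))
```

```text
False
5.5333 [ 0.58776641 -0.19723263  0.14231998] [-0.70126387 -0.14209771  0.10055156]
6.0667 -0.0012481712066561282 0.0 [ 0.57697936 -0.40219121 -0.31308845] [ 0.58751001 -0.19701012  0.14205088]
False
6.4167 -0.002466624666673791 0.0 [ 0.67347978  0.01516991 -1.20138366] [ 0.58793052 -0.19722573  0.15482679]
False
7.1667 -0.0032235287560114026 0.0 [-0.49024096  0.68774103 -0.15486579] [ 0.5873673 -0.1968521  0.1899274]
False
7.75 -0.002295957713275566 0.0 [-0.35498433  0.05916872 -0.47068904] [ 0.58719175 -0.19672538  0.24154827]
```

View pics/v2.png

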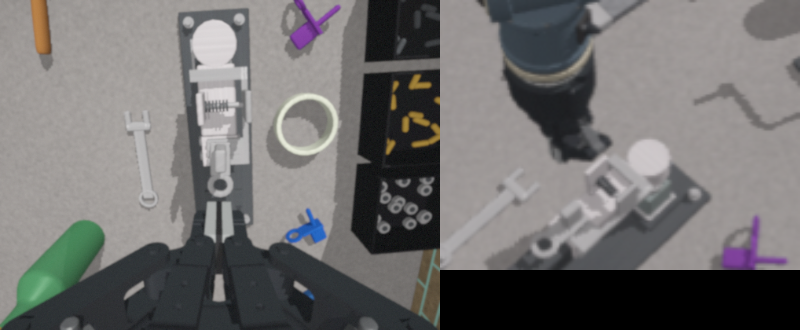

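Run:
```python
from h import *
f=load('w2');g=load('s2')
s=robot.sense();T=s['tcp_pos'];print(T,s['tcp_rot'])
print('wrist: tcp,tip',proj(f,[T,T-[0,0,.011],T+[0,0,.008]]).round(0).tolist())
print('scene',proj(g,[T,T-[0,0,.011]]).round(0).tolist(),'pin top',proj(g,[[.5875,-.197,.159],[.5847,-.2347,.125]]).tolist())
W=cloud(f);
for p in [(268,262),(290,262),(279,300)]: print('fingers',p,W[p[1],p[0]])
W1=cloud(g);print('scene pin eye px')
l=f['image'][180:420,180:380,::-1];l=cv2.resize(l,(400,480));r=cv2.resize(g['image'][195:285,185:265,::-1],(400,450),interpolation=cv2.INTER_CUBIC);r=np.vstack([r,np.zeros((30,400,3),np.uint8)])
cv2.imwrite('pics/v3.png',np.hstack([l,r]))
```

```text
[ 0.58688656 -0.19654146  0.24089011] [-3.13950328e+00 -4.74649547e-04  1.49582382e+00]
wrist: tcp,tip [[279.0, 250.0], [279.0, 241.0], [279.0, 256.0]]
scene [[234.0, 254.0], [234.0, 257.0]] pin top [[236.54449935888726, 271.30199566156847], [225.1567765165679, 287.63443684284255]]
fingers (268, 262) [ 0.58279649 -0.18539968  0.27702126]
fingers (290, 262) [ 0.59230352 -0.18554103  0.27811379]
fingers (279, 300) [ 0.58754871 -0.18588961  0.30613405]
scene pin eye px
```

View pics/v3.png

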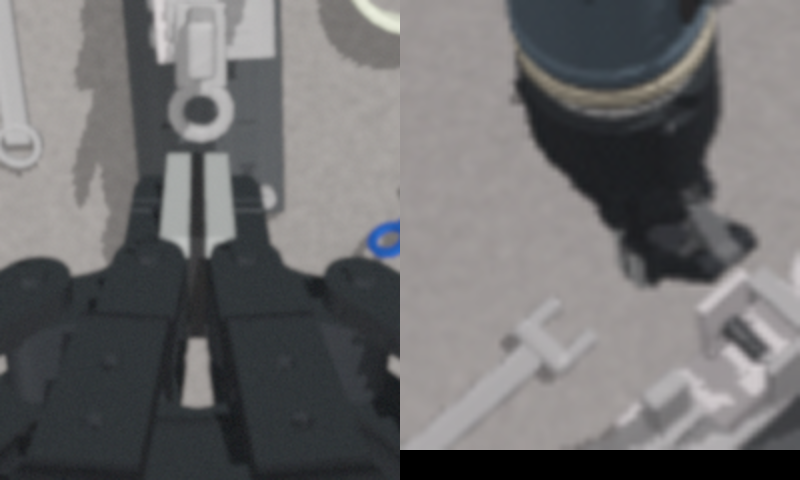

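Run:
```python
from h import *
f=load('w2');W=cloud(f);c=-np.array(f['R']).T@f['t'];print(c, np.array(f['R']).round(3).tolist())
for col in(267,269,290,292):
  print(col,[(r,W[r,col].round(3).tolist()) for r in(253,255,256,257,258,260,264,270,280,300)])
f=load('w1');W=cloud(f);P=W[270:330].reshape(-1,3);P=P[(P[:,2]>.2)];print('open low',P[:,2].min(),P[np.argsort(P[:,2])[:5]])
print(robot.nose_length)
```

```text
[ 0.59260664 -0.11783549  0.4112448 ] [[0.997, -0.074, -0.002], [-0.07, -0.949, 0.307], [-0.025, -0.306, -0.952]]
267 [(253, [0.564, -0.304, 0.016]), (255, [0.563, -0.307, 0.016]), (256, [0.563, -0.309, 0.015]), (257, [0.582, -0.184, 0.274]), (258, [0.582, -0.185, 0.273]), (260, [0.582, -0.185, 0.276]), (264, [0.583, -0.185, 0.28]), (270, [0.583, -0.185, 0.285]), (280, [0.583, -0.185, 0.294]), (300, [0.583, -0.185, 0.307])]
269 [(253, [0.572, -0.26, 0.11]), (255, [0.572, -0.262, 0.109]), (256, [0.572, -0.264, 0.108]), (257, [0.583, -0.185, 0.273]), (258, [0.583, -0.185, 0.274]), (260, [0.583, -0.185, 0.277]), (264, [0.583, -0.185, 0.28]), (270, [0.583, -0.185, 0.285]), (280, [0.584, -0.185, 0.293]), (300, [0.584, -0.186, 0.306])]
290 [(253, [0.593, -0.262, 0.109]), (255, [0.592, -0.264, 0.109]), (256, [0.592, -0.265, 0.109]), (257, [0.592, -0.186, 0.273]), (258, [0.592, -0.186, 0.274]), (260, [0.592, -0.186, 0.276]), (264, [0.592, -0.185, 0.28]), (270, [0.592, -0.186, 0.284]), (280, [0.592, -0.186, 0.293]), (300, [0.591, -0.186, 0.307])]
292 [(253, [0.594, -0.262, 0.108]), (255, [0.594, -0.265, 0.108]), (256, [0.594, -0.265, 0.109]), (257, [0.593, -0.185, 0.274]), (258, [0.593, -0.187, 0.272]), (260, [0.593, -0.186, 0.275]), (264, [0.593, -0.186, 0.279]), (270, [0.593, -0.186, 0.285]), (280, [0.593, -0.186, 0.293]), (300, [0.592, -0.185, 0.308])]
open low 0.3098447392733546 [[ 0.54361164 -0.19371646  0.30984474]
 [ 0.62968518 -0.19179306  0.31018405]
 [ 0.62976113 -0.20170071  0.31021155]
 [ 0.62987919 -0.20317048  0.31029998]
 [ 0.54391858 -0.19195179  0.31036356]]
0.011
```

The pads closed on nothing. The wrist depth puts the shut fingertips at z=.273 while the reported TCP is at .241, so the tips stand 32 mm *behind* the reported TCP. The stated nose length would put them 11 mm ahead of it. I'll trust the measurement and descend in a guarded step, re-measuring on the way.

```bash
cat >> h.py <<'E'
def tipz(f):
    T=robot.sense()['tcp_pos'];W=cloud(f).reshape(-1,3)
    c=-np.array(f['R']).T@f['t']; d=np.linalg.norm(W-c,axis=1)
    P=W[(np.linalg.norm(W[:,:2]-T[:2],axis=1)<.06)&(W[:,2]>T[2]+.018)]
    return np.percentile(P[:,2],[0.2,1]),T[2]
def st(m=''):
    s=robot.sense();print(m,round(s['t'],2),s['tcp_pos'].round(4),'open',round(s['opening'],3),'gf',round(s['gripper_force'],1),'F',s['wrist_force'].round(1));return s
E
python3 - <<'E'
from h import *
x,y=.5875,-.197
robot.grip(.45); f=grab('wrist','w3');print(tipz(f))
print(robot.move_straight([x,y,.135],vel=.15,contact_N=8));st()
f=grab('wrist','w4');W=cloud(f);
P=W.reshape(-1,3);P=P[(abs(P[:,1]+.1855)<.004)&(abs(P[:,0]-x)<.05)&(P[:,2]>.15)]
print('tips',np.percentile(P[:,2],[0,1,5]))
crop(f,200,180,360,300,5,'v4')
E
```

```text
(array([0.27430368, 0.27937539]), np.float64(0.2420189025717051))
False
 9.22 [ 0.5881 -0.1975  0.1359] open 0.45 gf 0.0 F [-0.2 -0.3  0.1]
tips [0.15002724 0.15654011 0.17998581]
```

View pics/v4.png

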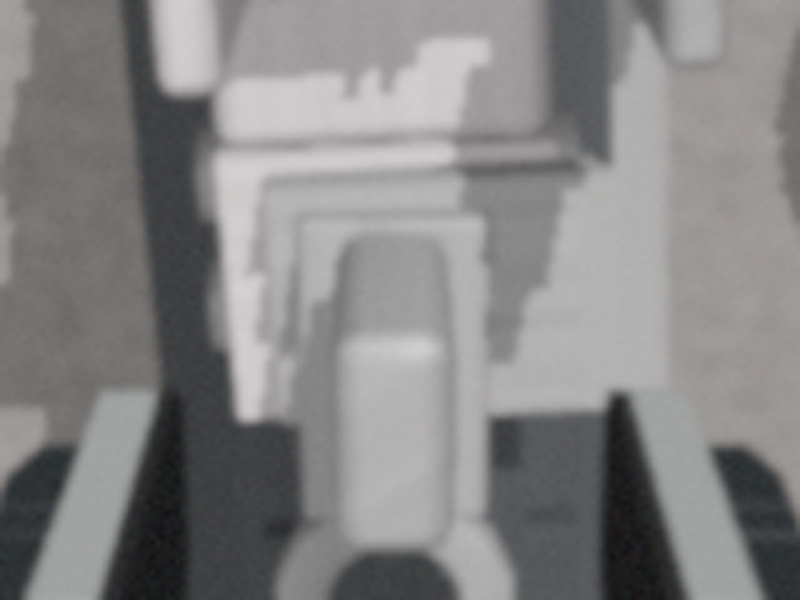

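The open pads straddle the pin's grip, which runs (340-450, 330-550) in the crop, but the tips are still above its top. I lower to TCP z=.100.

Run:
```python
from h import *
x,y=.5875,-.197
print(robot.move_straight([x,y,.100],vel=.06,contact_N=8));st()
robot.grip(0,50);s=st('grip');b=s['tcp_pos']
if s['opening']>.05:
  for z in(.010,.05,.11):
    r=robot.move_straight([x,y,.1+z],vel=.06 if z<.06 else .15,contact_N=15);s=st(r)
  f=grab('wrist','w5');cv2.imwrite('pics/v5.png',cv2.resize(f['image'][:,:,::-1],(800,600)))
```

```text
False
 10.0 [ 0.5876 -0.1972  0.1   ] open 0.45 gf 0.0 F [-0.8  0.1  0.4]
grip 10.35 [ 0.5879 -0.1972  0.1005] open 0.132 gf 51.7 F [-0.4  0.3  1. ]
False 10.67 [ 0.5876 -0.197   0.1104] open 0.131 gf 51.3 F [-0.1 -0.8 -1.1]
False 11.48 [ 0.5873 -0.1967  0.1498] open 0.131 gf 51.3 F [ 0.1 -0.  -2.1]
False 12.03 [ 0.5871 -0.1966  0.2094] open 0.128 gf 51.3 F [-0.7  0.3 -1.3]
```

Run:
```python
from h import *
o=[np.pi,0,np.radians(162.6)]
robot.goto([.56,.0,.27],[np.pi,0,np.radians(125)])
robot.goto([.665,.200,.25],o);st()
f=grab('wrist','w6');crop(f,160,60,400,240,3.3,'v6')
print(proj(f,[[.605,.219,.107],[.605,.219,.14]]))
print(-np.array(f['R']).T@f['t'])
```

```text
13.83 [0.6654 0.1964 0.25  ] open 0.132 gf 51.3 F [ 0.5 -1.4 -1.3]
[[282.18523489 114.75781254]
 [282.50361163 116.79248036]]
[0.59009624 0.22118499 0.42007297]
```

View pics/v6.png

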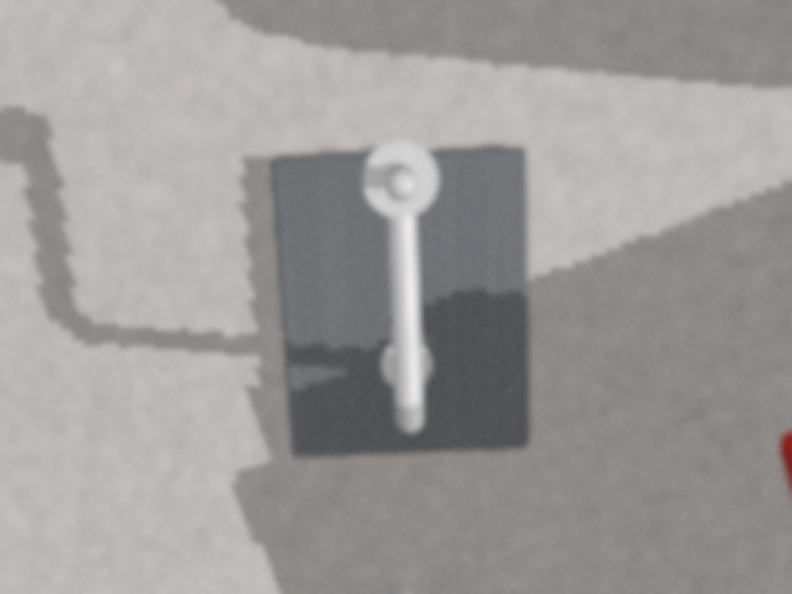

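Crop: the washer's centre is at (401,180), the tip at (404,183), and the bar runs down to (410,415). The stand is the empty one. That was my 10th picture, so from here I check by numbers only.

Run:
```python
from h import *
f=load('w6');g=lambda x,y,h:pz(f,160+x/3.3-.35,60+y/3.3-.35,h)
w=g(401,180,.107);t=g(404,183,.139);b=g(410,418,.104)
d=w-b;print('washer',w,'tip',t,'bend',b,np.hypot(*d[:2]),np.degrees(np.arctan2(d[1],d[0])))
W=cloud(f).reshape(-1,3);P=W[(np.linalg.norm(W[:,:2]-w[:2],axis=1)<.02)&(W[:,2]>.09)&(W[:,2]<.15)]
print(len(P),np.median(P,0)); T=P[P[:,2]>.128];print('tip pts',len(T),T.mean(0) if len(T) else '')
# pin in hand: points near the hand in this view
st()
```

```text
washer [0.60426621 0.21828654 0.107     ] tip [0.60370525 0.21905904 0.139     ] bend [0.66842018 0.20076225 0.104     ] 0.066504386351209 164.72181565826867
514 [0.60492765 0.21728288 0.10592452]
tip pts 83 [0.60370204 0.21854726 0.13730061]
 13.88 [0.6654 0.1961 0.2506] open 0.131 gf 51.3 F [ 0.  -0.9 -0.9]
```

Run:
```python
from h import *
a=np.radians(164.7);hk=np.array([.604,.2187]);T=hk+.038*np.array([np.cos(a),np.sin(a)])
o=[np.pi,0,a]
st()
robot.move_straight([*T,.25],vel=.2,attitude=o);robot.sleep(.3);s=st('above')
print(T,s['tcp_rot'])
e=T-s['tcp_pos'][:2];C=T+e
robot.move_straight([*C,.150],vel=.15,attitude=o);robot.sleep(.2);s=st('pre');print((s['tcp_pos'][:2]-T)*1000,s['tcp_rot'])
f=grab('scene','s7');g=grab('top','t7')
X=np.array([*hk,.14]);print(proj(f,[X]),proj(g,[X]))
```

```text
13.88 [0.6654 0.1961 0.2506] open 0.131 gf 51.3 F [ 0.  -0.9 -0.9]
above 14.84 [0.5681 0.2281 0.2497] open 0.124 gf 51.3 F [-0.2 -0.2 -0.9]
[0.56734682 0.22872718] [-3.14094295e+00  2.98346551e-04  2.87318182e+00]
pre 15.86 [0.5673 0.2296 0.1511] open 0.13 gf 51.3 F [ 0.  -0.3 -1.4]
[-0.05804957  0.89273513] [3.14005039e+00 1.53505955e-03 2.87454221e+00]
[[354.55062914 172.95257671]] [[220.31609684 182.33371626]]
```

Run:
```python
from h import *
a=np.radians(164.7);T=np.array([.56735,.2282])
r=robot.move_straight([*T,.118],vel=.06,contact_N=5);s=st(r)
if not r:
  r=robot.move_straight([*T,.100],vel=.05,contact_N=5);s=st(r)
if not r:
  r=robot.move_straight([*T,.084],vel=.04,contact_N=5);s=st(r)
```

```text
False 16.64 [0.5675 0.2282 0.1179] open 0.133 gf 51.3 F [ 0.5  0.4 -0.7]
False 17.15 [0.5672 0.2281 0.0997] open 0.13 gf 51.3 F [-0.2 -0.9 -0.8]
True 17.55 [0.5672 0.2284 0.0852] open 0.128 gf 52.2 F [-0.5 -0.1  3.6]
```

Contact came at TCP z=.0852, which puts the plate's underside at .107, exactly seat height. I release the pin there.

Run:
```python
from h import *
robot.grip(.5);robot.sleep(.2);s=st('rel')
T=s['tcp_pos']
print(robot.move_straight([T[0],T[1],.20],vel=.12,contact_N=6));st()
f=grab('wrist','w8');W=cloud(f).reshape(-1,3)
P=W[(np.linalg.norm(W[:,:2]-[.58,.226],axis=1)<.07)&(W[:,2]>.03)&(W[:,2]<.16)]
print('wrist',len(P),np.percentile(P,[1,50,99],axis=0).round(3).tolist())
g=grab('scene','s8');W=cloud(g).reshape(-1,3)
P=W[(np.linalg.norm(W[:,:2]-[.57,.228],axis=1)<.028)&(W[:,2]>.03)&(W[:,2]<.17)]
print('scene',len(P),np.percentile(P,[1,50,99],axis=0).round(3).tolist())
# before: none there
W=cloud(load('scene0')).reshape(-1,3);P=W[(np.linalg.norm(W[:,:2]-[.57,.228],axis=1)<.028)&(W[:,2]>.03)&(W[:,2]<.17)];print('before',len(P))
```

```text
rel 18.16 [0.5665 0.2281 0.0847] open 0.503 gf 0.0 F [-0.4 -0.6  0.6]
False
 19.27 [0.5659 0.228  0.1991] open 0.502 gf 0.0 F [-0.6  0.8 -0.7]
wrist 2547 [[0.546, 0.206, 0.091], [0.59, 0.223, 0.111], [0.644, 0.239, 0.138]]
scene 159 [[0.548, 0.213, 0.066], [0.573, 0.225, 0.108], [0.596, 0.237, 0.131]]
before 1
```

The pin now hangs on the hook: new points at z .066–.131 where there were none before. Next is the coupler.

Run:
```python
from h import *
o=[np.pi,0,np.radians(89)]
robot.move_straight([.566,.228,.27],vel=.25)
robot.goto([.5887,-.147,.25],o);robot.grip(.8);robot.sleep(.2);s=st();print(s['tcp_rot'])
f=grab('wrist','w9');W=cloud(f).reshape(-1,3)
P=W[(abs(W[:,0]-.589)<.045)&(abs(W[:,1]+.147)<.03)&(W[:,2]>.152)&(W[:,2]<.168)]
for k in(-1,1):
  Q=P[(P[:,0]-.59)*k>.005];print(len(Q),np.median(Q,0).round(4),np.percentile(Q,[2,98],axis=0).round(4).tolist(),np.degrees(np.arctan2(*np.polyfit(Q[:,1],Q[:,0],1)[:1],1)))
F=W[(np.hypot(W[:,0]-.589,W[:,1]+.147)<.055)&(W[:,2]>.262)&(W[:,2]<.36)];print('tip open .8',np.percentile(F[:,2],[0,.5,2]))
```

```text
21.77 [ 0.5887 -0.147   0.25  ] open 0.801 gf 0.0 F [ 0.   0.5 -0.4]
[3.14153228e+00 1.74377404e-05 1.55342263e+00]
290 [ 0.5724 -0.1446  0.1594] [[0.5693, -0.1594, 0.1552], [0.5753, -0.1312, 0.1611]] 1.5465386817395177
304 [ 0.6165 -0.1458  0.1593] [[0.6139, -0.1607, 0.1531], [0.6199, -0.1325, 0.1608]] 1.4926688871950797
tip open .8 [0.28402711 0.28780223 0.29173475]
```

Run:
```python
from h import *
o=[np.pi,0,np.radians(88.6)];x,y=.5884,-.1458
robot.move_straight([x,y,.15],vel=.15,attitude=o);st()
print(robot.move_straight([x,y,.089],vel=.06,contact_N=8));st()
robot.grip(.35,100);robot.sleep(.4);st('sq')
robot.grip(0,100);robot.sleep(.4);s=st('sq2');print(s['torque'],s['tcp_rot'])
```

```text
22.63 [ 0.589  -0.1463  0.1508] open 0.8 gf 0.0 F [ 0.2 -0.3  0.3]
False
 23.8 [ 0.5887 -0.146   0.0894] open 0.803 gf 0.0 F [-0.7 -0.3  0.2]
sq 24.59 [ 0.5876 -0.1461  0.0912] open 0.421 gf 99.9 F [-5.6  2.3 15.2]
sq2 25.21 [ 0.5876 -0.1461  0.0912] open 0.425 gf 99.9 F [-6.4  3.6 15.4]
[ 0.31449288  1.26299665 -0.04708574] [-3.14066886e+00 -1.75353937e-03  1.54577233e+00]
```

Run:
```python
from h import *
s=robot.sense();b=s['tcp_pos']
for dz,v in((.004,.02),(.03,.04),(.101,.07)):
  r=robot.move_straight([b[0],b[1],b[2]+dz],vel=v,contact_N=40);s=st(r);print(s['torque'].round(2),s['tcp_rot'])
  if r: break
robot.sleep(.5);st()
for n in('top','scene'):
  f=grab(n,n+'9');W=cloud(f).reshape(-1,3)
  P=W[(abs(W[:,0]-.589)<.03)&(W[:,1]<-.06)&(W[:,1]>-.36)&(W[:,2]>.17)]
  for y0,y1 in((-.35,-.24),(-.215,-.19),(-.115,-.09),(-.09,-.065)):
    Q=P[(P[:,1]>y0)&(P[:,1]<y1)];print(n,(y0,y1),len(Q),Q.mean(0).round(4) if len(Q) else '',np.percentile(Q[:,2],[5,50,95]).round(4) if len(Q) else '')
```

```text
False 25.68 [ 0.5872 -0.1458  0.0946] open 0.424 gf 100.8 F [ 1.  -0.4 -6.1]
[ 0.05 -0.32 -0.04] [-3.14033104e+00 -3.12061525e-04  1.54654739e+00]
False 26.48 [ 0.5874 -0.146   0.1211] open 0.419 gf 100.7 F [ 0.2  0.4 -6.1]
[0.04 0.05 0.01] [-3.14118380e+00 -2.38202923e-04  1.54645706e+00]
False 27.64 [ 0.5872 -0.1459  0.1916] open 0.424 gf 100.7 F [-0.3 -0.9 -6.4]
[ 0.09  0.05 -0.03] [-3.14037126e+00 -2.28075867e-04  1.54634877e+00]
 28.14 [ 0.5876 -0.1461  0.1922] open 0.423 gf 100.7 F [ 1.5 -0.3 -6.3]
top (-0.35, -0.24) 445 [ 0.5799 -0.2892  0.207 ] [0.1865 0.2091 0.2131]
top (-0.215, -0.19) 54 [ 0.5754 -0.2017  0.3726] [0.2083 0.2255 0.5588]
top (-0.115, -0.09) 254 [ 0.5838 -0.1038  0.5702] [0.5376 0.5784 0.5841]
top (-0.09, -0.065) 69 [ 0.5883 -0.0766  0.2664] [0.2079 0.2154 0.5783]
scene (-0.35, -0.24) 841 [ 0.5905 -0.2917  0.2062] [0.1848 0.2099 0.214 ]
scene (-0.215, -0.19) 582 [ 0.5932 -0.1993  0.3622] [0.2017 0.2247 0.5517]
scene (-0.115, -0.09) 372 [ 0.5847 -0.105   0.5588] [0.2207 0.5813 0.5887]
scene (-0.09, -0.065) 208 [ 0.5926 -0.0789  0.2512] [0.1979 0.2161 0.5811]
```

Run:
```python
from h import *
W=cloud(load('scene9')).reshape(-1,3);P=W[(np.linalg.norm(W[:,:2]-[.57,.228],axis=1)<.028)&(W[:,2]>.03)&(W[:,2]<.17)];print('pin',len(P),np.percentile(P,[1,50,99],axis=0).round(3).tolist())
for n,t in(('scene9','scene0'),('top9','top0')):
  for l,y in((load(n),-.29),(load(t),-.29)):
    W=cloud(l).reshape(-1,3)
    for y0 in(-.33,-.27):
      Q=W[(abs(W[:,0]-.586)<.010)&(abs(W[:,1]-y0)<.01)&(W[:,2]>.09)];print(n,y0,np.median(Q[:,2]).round(4))
st();print(robot.close_job())
```

```text
pin 157 [[0.549, 0.213, 0.066], [0.573, 0.225, 0.108], [0.595, 0.237, 0.131]]
scene9 -0.33 0.2102
scene9 -0.27 0.2105
scene9 -0.33 0.1102
scene9 -0.27 0.1111
top9 -0.33 0.2105
top9 -0.27 0.2097
top9 -0.33 0.1093
top9 -0.27 0.1086
 28.24 [ 0.5876 -0.1461  0.1922] open 0.422 gf 100.7 F [ 0.3 -0.2 -6.9]
the job is handed in; nothing more can be done
None
```

The job is handed in at about 28 s: the pin hangs seated on the empty hook, and the squeezed coupler is held still and level 10 cm above the ball; my first try at the pin closed on nothing, and I checked no bystander other than the pin's hook afterwards.

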